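Present a fired test tile to the inspection camera

ROBOT

A 6-joint arm with a two-finger parallel gripper is mounted at the origin on the work surface. World frame = base frame: x ahead of the robot, y to its left, z up, the work surface at z = 0. Lengths are in m, angles in rad, forces in N, time in s.
With the tool pointing down it reaches from about 0.375 to 0.9 m from the base axis. Payload 3.1 kg.
Tool frame: the origin (TCP) lies on the centre line of the jaws, within the pads' length; the fingertips stand 8 mm ahead of it and the grasp point (between the pads) lies 11 mm behind it; z points along the fingers, y is the line along which they close (so a half turn about z gives the same grasp; the last joint's range is limited). The gripper opens to 87 mm and grips with 3 to 60 N. Pads are 19 mm wide; open, the fingers measure 117 mm over their backs; the gripper's body (75 mm by 190 mm) begins 51 mm behind the grasp point.
Start: joints at [1.002, 0.527, 1.433, -0, 1.181, -0.178], TCP at [0.237, 0.578, 0.231] pointing down, gripper open.
Joint ranges: [-3.08, 3.08], [-0.75, 2.2], [0.22, 2.44], [-1.43, 4.57], [0, 2.65], [-2.85, 2.85]. Speed limits (rad/s): [2.79, 2.79, 3.14, 3.14, 3.14, 3.14].

INTERFACE

Orientations are given as a unit quaternion [x, y, z, w].
In Python, from rig import robot gives the robot as it stands. The module is installed in compiled form; this text tells all that it offers.
- The arm moves only by the tool send_rows, never from a script. Its argument "increments" is one flat list of numbers, 7 for each row, row after row: the turn, a rotation vector about the world's x, y, z in rad, then the shift along the world's x, y, z in cm, then the opening, from 0 (shut) to 1 (fully open). A call has 1 to 20 rows; each row shifts and turns the commanded pose from where the row before left it; what a row does not reach is not made up. A row lasts 1/12 s, in which the tool goes at most 41.7 mm and 7.16 degrees, less where a joint would pass 70% of its speed; a pose out of reach is approached as far as the arm can. A call is refused whole if a number of a shift passes 4.17 or a number of a turn 0.125, either way. A call with a gripper value outside its range is refused whole. The fingers move at their own pace and stop on an object; "newtons" is the grip in N (left out, the last holds). Time passes only in rows, so rows that do not move let the fingers close. It gives the time, the measured TCP pose, the force, the opening and the grip force at its end, in the units of the state.
- robot.get_obs(): the state, without advancing time (a new reading comes with each control period).
- robot.camera(name): name is "scene" or "top" or "wrist"; returns a dict with "image" (400x640x3 uint8, red, green, blue), "range_z" (400x640 float32, m along the optical axis (not along the pixel's ray), 0 where there is no reading), "fx", "fy", "cx", "cy" (pixels), "R" (3x3) and "t" (3): a world point X has camera coordinates R X + t. Camera axes: x right, y down, z forward; pixel columns grow to the right and rows downward; lengths in m; the calibration is good to about 2 mm. A picture is of the moment at which its call begins.
- robot.hand_in(): hands the job in; it is judged then, once.
The state is a dict: "time": time; "q": joint angles; "joint_velocities": joint speeds; "joint_torque": joint torques, N m; "position": TCP position; "tool_rot": TCP orientation; "ft_force": force on the tool from outside, world axes, zero at the start; "moment": the same for the moment, N m; "grip_width": finger opening in m; "grip_force": force on a finger pad.
Only numpy, scipy, OpenCV 4.12 (cv2) and the standard library are available. Lean on these libraries where they do the work, as an engineer would, in place of code of your own. Each camera call takes 0.05 s, during which the arm holds its last target. There are 200 camera calls.

TASK

Fold the caddy's carrying handle all the way down towards the robot, onto its rests, so that the tiles can be reached. Then draw the round-topped tile up out of its slot and hold it in the air before the inspection camera, round end up in the camera's view: the middle of the tile on the lens's line of sight, 160 mm from the glass, with a flat face (either one) square to the lens. The job finishes while you are holding the tile still there; leave the other two tiles, the bowl, jar and brush where they are, and do not touch the camera.

Things in the scene. Friction and masses are not known exactly. Their poses are not given: they have to be found in the camera images.
- caddy: Fixed dark wooden caddy, 70 (x) x 320 (y) x 34 mm, pockets at y = -92, 0, +92, each 10 (x) x 68 (y), floor 12 above bench. End cheeks 52 high hold the handle pivots. Runners at y = +-140 reach out on the -x side to the handle's rests, 135 from the row, 40 high. Origin: on the bench under the middle pocket; x square to the tiles, away from the robot; y along the row; z up.
- handle (a joint): Angle (rad) of the steel bail handle: 0 folded flat towards the robot on its rests (stop), pi/2 upright over the tiles; starts 1.0 to 1.5. Round bar 10 mm: arms 135 long at caddy y = +-176, cross bar between, along caddy y. Pivots about the caddy's y at x = 0, 35 mm above the bench. Stiff hinge (0.3 N m, 2.2 N at the bar): stays where left. 150 g.
- handle_bar (a point): Middle of the handle's cross bar (centre of the 10 mm round bar): 135 mm from the pivot axis; 35 mm above the bench when folded down, up to 170 mm when upright. Axes are the handle's own: x points from the bar to the pivot, y along the bar.
- round_tile: The tile to present: flat white fired clay, 8 thick (x), 64 wide (y), 110 mm tall (z), half-round top of radius 32, about 90 to 155 g. Stands on edge in one of the pockets (which varies), foot 12 and top 122 mm above the bench, 1 mm play each side. Thin leaf lines on both faces. Origin: centre of its bottom edge; z up to the round top; x square to its faces.
- round_tile_mid (a point): Middle of the round-topped tile: 55 mm up from its bottom edge, halfway through its thickness. Axes as the tile's.
- pointed_tile: White tile of the same clay and size (8 x 64 x 110 mm) whose top is a point like a gable; stands in another pocket. Origin: centre of its bottom edge. Stays there.
- square_tile: White tile of the same clay and size (8 x 64 x 110 mm) with a plain square top; stands in another pocket. Origin: centre of its bottom edge. Stays there.
- camera: Stand of the inspection camera, fixed to the bench: flat foot 100 x 120 mm (x from +25 to +125 mm) and an upright 16 mm post at x = +85 mm, 245 mm high. Origin: on the bench, straight below the lens glass; the camera looks towards its -x. Carries the camera head.
- camera_head: Head of the inspection camera: grey box 60 x 54 x 50 mm with a black lens barrel 36 mm across and 30 mm long, turned down 0.40 rad from level. Origin: centre of the lens glass, 220 mm above the bench. The line of sight runs from there along its own -x (towards the robot and downwards); its y is level, its z is up in the camera's view.
- bowl: White ceramic bowl, 100 mm across, 50 mm high, bystander. Origin: centre of its underside.
- jar: Grey glaze jar with a white lid, 64 mm across, 85 mm high, bystander. Origin: centre of its underside.
- brush: Glaze brush, 170 mm long, lying on the bench, bystander. Origin: below its middle.

How it is judged:
By the outcome, as a careful person would: the job done as asked, in the order asked, and still so for the second after the job is handed in, while the arm keeps its last pose, push and grip.
It also fails if it takes over 51 s, if anything falls off the work surface, if the arm or the gripper's body presses on something with over 40 N, if the wrist force passes 120 N, or if a joint passes its speed limit or range.

## Working session

There is one attempt and no reset: what is moved stays moved. The work goes in short steps, Python scripts to look and compute and a tool call to move; the robot and the scene stay as the last step left them, time stands still between calls to the robot, and variables do not carry over. Pictures are saved under pics/ and viewed, at most 10 in all, crops included, and the job is handed in when it is done.

Besides the shell and the picture viewer there is one more tool, called by a JSON object that holds its "api" and its "payload", one argument or row to a line. send_rows: Moves the arm, as the interface text tells. Its arguments: {"type":"object","properties":{"increments":{"type":"array"},"newtons":{"type":"number"}},"required":["increments"]}

```bash
mkdir -p pics
cat > h.py <<'E'
import numpy as np, cv2, sys
from rig import robot
def cap(n,save=None):
    c=robot.camera(n)
    if save: cv2.imwrite('pics/'+save,c['image'][:,:,::-1])
    return c
def pts(c):
    z=c['range_z']; v,u=np.mgrid[:400,:640]
    P=np.stack([(u-c['cx'])/c['fx']*z,(v-c['cy'])/c['fy']*z,z],-1)
    W=(P-c['t'])@c['R']; W[z==0]=np.nan
    return W
E
python3 - <<'E'
from h import *
a=cap('scene');b=cap('top')
cv2.imwrite('pics/a.png',np.vstack([a['image'],b['image']])[:,:,::-1][::1])
cv2.imwrite('pics/a1.png',a['image'][:,:,::-1]);cv2.imwrite('pics/b1.png',b['image'][:,:,::-1])
np.savez('s.npz',sa=a['image'],wa=pts(a),sb=b['image'],wb=pts(b))
for c in(a,b):print(c['fx'],c['R'],c['t'],np.isnan(pts(c)).mean())
print(robot.get_obs())
E
```

```text
465.139087219349 [[-0.53399679  0.84532296  0.01662918]
 [ 0.48283412  0.32103751 -0.81474298]
 [-0.69405954 -0.427041   -0.57958376]] [ 0.30268716 -0.16076024  1.51853585] 0.0038984375
477.8462528600995 [[ 0.01917137 -0.9998084   0.00395137]
 [-0.99133828 -0.01952224 -0.12987415]
 [ 0.12992641 -0.00142727 -0.99152261]] [0.02037929 0.61117643 1.29720147] 0.00376953125
{'time': 0.1, 'q': array([ 1.00250540e+00,  5.28419578e-01,  1.43377233e+00,  2.05449014e-06,
        1.18137878e+00, -1.78498700e-01]), 'joint_velocities': array([-0.00037322, -0.00046088, -0.00233362, -0.000598  ,  0.00074471,
       -0.00012033]), 'joint_torque': array([-4.51093265e-04, -4.40988421e+01, -1.77149910e+01,  6.34901575e-02,
        5.33980213e-02, -2.52975599e-05]), 'position': array([0.23711976, 0.57758216, 0.22964155]), 'tool_rot': array([ 1.93664904e-01,  9.81067239e-01, -9.20520946e-04, -3.61656282e-04]), 'ft_force': array([ 0.33957879, -0.3379671 ,  0.22649093]), 'moment': array([ 0.00925542, -0.01961754, -0.03182473]), 'grip_force': 0.0, 'grip_width': 0.087176977981295}
```

View pics/a1.png

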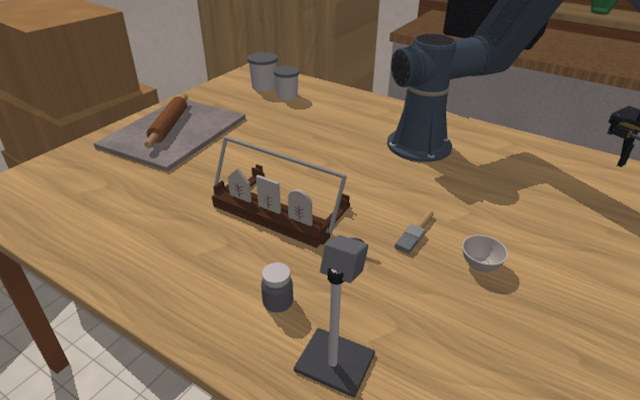

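View pics/b1.png

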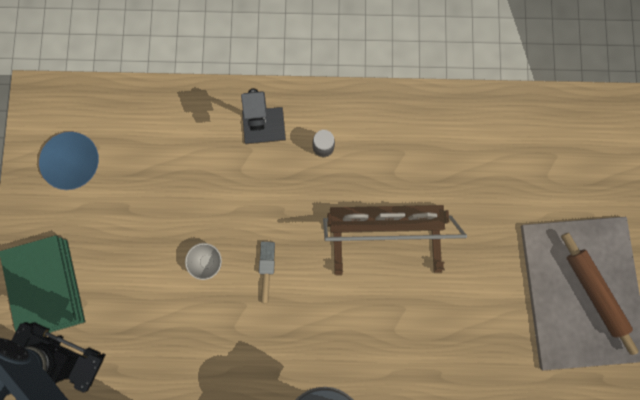

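The scene view shows the round tile at (300,207), in the caddy's +y pocket. The top view shows it at (356,216), with the bar at row ~237 and the camera head at (255,105). Next I measure these.

Run:
```python
from h import *
d=np.load('s.npz')
W=d['wb'];I=d['sb'].astype(int)
np.set_printoptions(precision=4,suppress=True)
def box(r,c):
    m=np.zeros((400,640),bool);m[r[0]:r[1],c[0]:c[1]]=1;return m
# tiles
br=I.min(2)>120; sat=I.max(2)-I.min(2)
for name,W,I,bx in(('top',d['wb'],d['sb'].astype(int),box((205,228),(330,450))),('scene',d['wa'],d['sa'].astype(int),box((165,230),(225,316)))):
    m=bx&(I.max(2)-I.min(2)<30)&(I.min(2)>110)&(W[...,2]>.03)&(W[...,2]<.13)
    n,l,s,c=cv2.connectedComponentsWithStats(m.astype(np.uint8))
    for i in range(1,n):
        if s[i,4]>25:
            P=W[l==i];print(name,c[i],s[i,4],np.nanmedian(P,0),np.nanmin(P,0),np.nanmax(P,0))
# bar, top view
W=d['wb']
m=box((225,245),(320,475))&(W[...,2]>.1)&(W[...,2]<.2)
P=W[m];print('bar',len(P),np.median(P,0),P[:,1].min(),P[:,1].max(),np.polyfit(P[:,1],P[:,0],1),P[:,2].min(),P[:,2].max())
# caddy dark wood
I=d['sb'].astype(int);m=box((200,280),(320,455))&(I.max(2)<110)&(W[...,2]>.028)&(W[...,2]<.06)
P=W[m];print('caddy',cv2.minAreaRect((P[P[:,0]>0][:,:2]*1000).astype(np.float32)))
m2=m&(np.abs(W[...,2]-.034)<.006)&box((200,235),(320,455));P=W[m2]; print('row',cv2.minAreaRect((P[:,:2]*1000).astype(np.float32)))
# camera head & foot
m=box((80,135),(235,275))&(W[...,2]>.15);P=W[m];print('head',len(P),np.median(P,0),P.min(0),P.max(0),cv2.minAreaRect((P[:,:2]*1000).astype(np.float32)))
m=box((100,150),(235,295))&(W[...,2]<.03)&(I.max(2)<90);P=W[m];print('foot',len(P),np.median(P,0),P.min(0),P.max(0),cv2.minAreaRect((P[:,:2]*1000).astype(np.float32)))
for n in 'ab': pass
s=cv2.resize(d['sa'][225:400,280:400],None,fx=4,fy=3.4);t=cv2.resize(d['sb'][75:155,225:305],(400,595))
s=cv2.resize(d['sa'][225:400,280:400],(400,595));cv2.imwrite('pics/c.png',np.hstack([s,t])[:,:,::-1])
```

```text
top [392.6456 214.8228] 79 [ 0.5704 -0.1682  0.1223] [ 0.5662 -0.2106  0.0327] [ 0.5859 -0.134   0.1297]
top [431.5    214.5333] 30 [ 0.5754 -0.2731  0.1066] [ 0.5711 -0.2908  0.0835] [ 0.5792 -0.2574  0.1221]
top [358.6774 215.6452] 62 [ 0.5665 -0.0793  0.1194] [ 0.5627 -0.1021  0.0347] [ 0.5807 -0.0561  0.1272]
scene [242.3462 175.1154] 26 [ 0.5764 -0.2426  0.1064] [ 0.572  -0.2584  0.0903] [ 0.5795 -0.2273  0.1199]
scene [266.2353 179.0196] 51 [ 0.5759 -0.1681  0.1227] [ 0.569  -0.1956  0.1183] [ 0.5811 -0.1345  0.1263]
scene [301.4    192.6286] 35 [ 0.5724 -0.0642  0.1195] [ 0.5667 -0.0905  0.1104] [ 0.5762 -0.0496  0.1256]
bar 640 [ 0.5104 -0.1688  0.1593] -0.3482908577002203 0.011771160245405005 [-0.0423  0.5047] 0.1026160172115394 0.16714835122898797
caddy ((515.2506103515625, -166.8426055908203), (182.40725708007812, 357.31439208984375), 2.227614641189575)
row ((570.5787963867188, -164.03549194335938), (70.81739807128906, 348.91583251953125), 2.449408769607544)
head 838 [0.8047 0.1858 0.2624] [0.7583 0.1596 0.2207] [0.8629 0.2172 0.2813] ((811.1046752929688, 188.0738067626953), (104.76176452636719, 54.25123977661133), 7.233701705932617)
foot 928 [0.8244 0.1757 0.0125] [ 0.7834  0.13   -0.0008] [0.8923 0.2567 0.0212] ((837.9915161132812, 193.35545349121094), (98.0958023071289, 119.86038208007812), 7.039369583129883)
```

View pics/c.png

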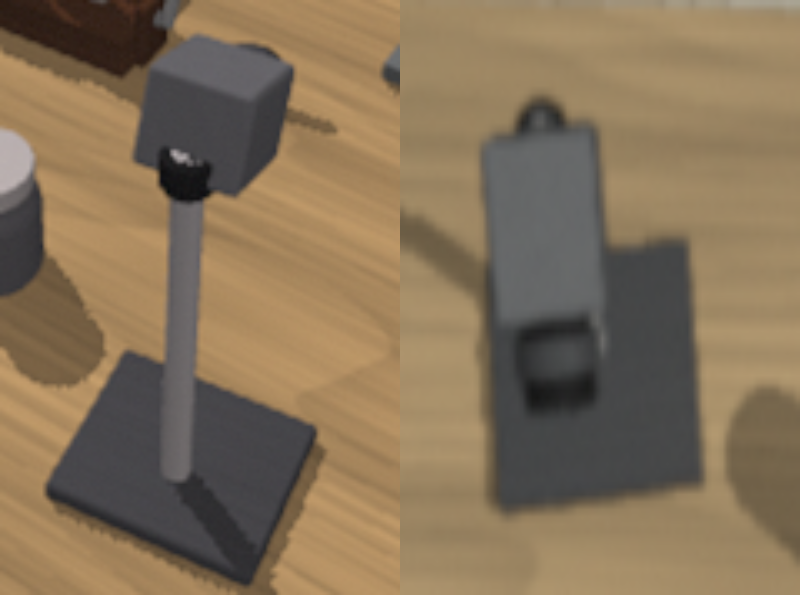

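Measurements agree with the given sizes: the caddy origin is at about (0.573,-0.169) with yaw 0.042, the bar is at (0.511,-0.169,0.155), and the lens is at about (0.764,0.184) with yaw 0.123. Next I move over the bar with the jaws closing along caddy x.

{"api": "send_rows", "payload": {
  "increments": [0, 0, -0.057, 1.37, -3.73, 0.15, 0.5, 0, 0, -0.057, 1.37, -3.73, 0.15, 0.5, 0, 0, -0.057, 1.37, -3.73, 0.15, 0.5, 0, 0, -0.057, 1.37, -3.73, 0.15, 0.5, 0, 0, -0.057, 1.37, -3.73, 0.15, 0.5, 0, 0, -0.057, 1.37, -3.73, 0.15, 0.5, 0, 0, -0.057, 1.37, -3.73, 0.15, 0.5, 0, 0, -0.057, 1.37, -3.73, 0.15, 0.5, 0, 0, -0.057, 1.37, -3.73, 0.15, 0.5, 0, 0, -0.057, 1.37, -3.73, 0.15, 0.5, 0, 0, -0.057, 1.37, -3.73, 0.15, 0.5, 0, 0, -0.057, 1.37, -3.73, 0.15, 0.5, 0, 0, -0.057, 1.37, -3.73, 0.15, 0.5, 0, 0, -0.057, 1.37, -3.73, 0.15, 0.5, 0, 0, -0.057, 1.37, -3.73, 0.15, 0.5, 0, 0, -0.057, 1.37, -3.73, 0.15, 0.5, 0, 0, -0.057, 1.37, -3.73, 0.15, 0.5, 0, 0, -0.057, 1.37, -3.73, 0.15, 0.5, 0, 0, -0.057, 1.37, -3.73, 0.15, 0.5, 0, 0, 0, 0, 0, 0, 0.5]
}}

```text
time: 1.77
position: [0.5015, -0.1381, 0.2594]
tool_rot: [0.674, 0.738, -0.0, 0.004]
ft_force: [-0.0, -0.6, 0.6]
grip_width: 0.0438
grip_force: 0.0
```

Run:
```python
from h import *
np.set_printoptions(precision=4,suppress=True)
c=cap('wrist','w1.png');W=pts(c);o=robot.get_obs()
print(o['time'],o['position'],o['tool_rot'],o['grip_width'],o['q']);print(c['R'],-c['R'].T@c['t'])
np.savez('w1.npz',W=W,I=c['image'])
```

```text
1.8167 [ 0.4993 -0.1345  0.2589] [0.6735 0.7392 0.0001 0.0011] 0.043574691193460746 [-0.4791  0.3461  1.6677 -0.0005  1.1257 -0.5719]
[[ 0.9958  0.0918  0.0054]
 [ 0.0871 -0.9607  0.2637]
 [ 0.0293 -0.2621 -0.9646]] [ 0.4945 -0.0665  0.4124]
```

View pics/w1.png

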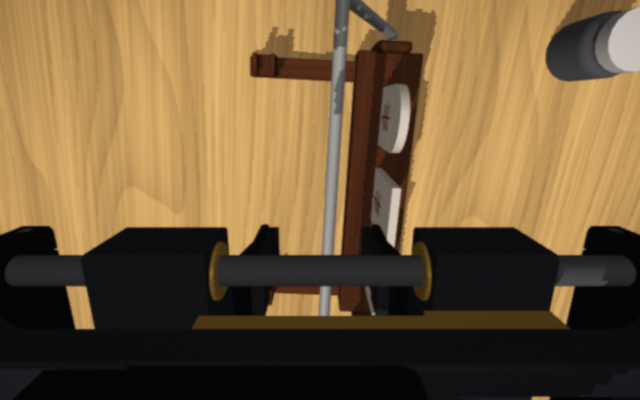

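The bar runs from (345,0) to (325,310) between the fingers, and the round tile is at (398,118), fully visible. Now I measure both.

Run:
```python
from h import *
np.set_printoptions(precision=4,suppress=True)
d=np.load('w1.npz');W=d['W'];I=d['I'].astype(int)
m=np.zeros((400,640),bool);m[40:220,310:350]=1
m&=(W[...,2]>.14)&(W[...,2]<.18);P=W[m]
p=np.polyfit(P[:,1],P[:,0],1);print('bar',len(P),np.median(P,0),p,'x at y=-.14',np.polyval(p,-.14),np.percentile(P[:,2],98))
m=np.zeros((400,640),bool);m[75:160,365:420]=1
m&=(I.min(2)>110)&(I.max(2)-I.min(2)<40);P=W[m]
print('tile',len(P),P.min(0),P.max(0),np.median(P,0))
T=P[P[:,2]>P[:,2].max()-.004];print('top',T.mean(0),len(T))
F=P[(P[:,2]<.105)&(P[:,2]>.045)]; A=np.c_[F[:,1:],np.ones(len(F))];s=np.linalg.lstsq(A,F[:,0],rcond=None)[0];print('face x=a y+b z+c',s,'at z=.1,y=-.077',s@[-.077,.1,1],'y range of rows .06-.09',[np.percentile(F[:,1],q) for q in(1,99)])
np.savez('face.npz',s=s)
```

```text
bar 2344 [ 0.5084 -0.0816  0.1587] [-0.0411  0.5049] x at y=-.14 0.5106930834266292 0.1605480387312146
tile 587 [nan nan nan] [nan nan nan] [nan nan nan]
top [nan nan nan] 0
face x=a y+b z+c [ 0.611  -0.4401  0.6783] at z=.1,y=-.077 0.5872608768264559 y range of rows .06-.09 [np.float64(-0.10381179331567698), np.float64(-0.10090339334396778)]<stdin>:10: RuntimeWarning: Mean of empty slice.
  ret = um.true_divide(
```

{"api": "send_rows", "payload": {
  "increments": [0, 0, -0.025, 0.6, -1.5, -1.0, 0.5, 0, 0, -0.025, 0.6, -1.5, -2.0, 0.5, 0, 0, 0, 0, 0, -2.5, 0.5, 0, 0, 0, 0, 0, -2.5, 0.5, 0, 0, 0, 0, 0, -2.0, 0.5, 0, 0, 0, 0, 0, -1.5, 0.5, 0, 0, 0, 0, 0, 0, 0.5, 0, 0, 0, 0, 0, 0, 0.5]
}}

```text
time: 2.48
position: [0.5088, -0.1592, 0.1434]
tool_rot: [0.69, 0.724, -0.0, -0.002]
ft_force: [-0.0, 0.5, 0.3]
grip_width: 0.0433
grip_force: 0.0
```

{"api": "send_rows", "payload": {
  "increments": [0, 0, 0, 0, 0, 0, 0, 0, 0, 0, 0, 0, 0, 0, 0, 0, 0, 0, 0, 0, 0, 0, 0, 0, 0, 0, 0, 0, 0, 0, 0, 0, 0, 0, 0, 0, 0, 0, 0, 0, 0, 0],
  "newtons": 15
}}

```text
time: 2.98
position: [0.5102, -0.1607, 0.1445]
tool_rot: [0.69, 0.724, 0.0, 0.001]
ft_force: [3.2, -0.1, -1.2]
grip_width: 0.0115
grip_force: 1.4
```

{"api": "send_rows", "payload": {
  "increments": [0, 0, 0, 0, 0, 0, 0, 0, 0, 0, -1.1, -0.05, -0.64, 0, 0, 0, 0, -1.1, -0.05, -0.79, 0, 0, 0, 0, -1.02, -0.04, -0.89, 0, 0, 0, 0, -0.92, -0.04, -0.98, 0, 0, 0, 0, -0.81, -0.03, -1.08, 0, 0, 0, 0, -0.71, -0.03, -1.15, 0, 0, 0, 0, -0.58, -0.02, -1.21, 0, 0, 0, 0, -0.47, -0.02, -1.27, 0, 0, 0, 0, -0.33, -0.01, -1.31, 0, 0, 0, 0, -0.2, -0.01, -1.33, 0, 0, 0, 0, -0.07, 0, -1.35, 0, 0, 0, 0, 0, 0, -0.3, 0, 0, 0, 0, 0, 0, 0, 0, 0, 0, 0, 0, 0, 0, 0, 0, 0, 0, 0, 0, 0, 0],
  "newtons": 15
}}

```text
time: 4.32
position: [0.4379, -0.1643, 0.021]
tool_rot: [0.69, 0.724, 0.0, 0.001]
ft_force: [4.4, 0.6, -2.7]
grip_width: 0.0089
grip_force: 15.2
```

Run:
```python
from h import *
np.set_printoptions(precision=4,suppress=True)
o=robot.get_obs();print(o['position'],o['ft_force'],o['grip_width'])
c=cap('scene','s2.png');cv2.imwrite('pics/s2c.png',cv2.resize(c['image'][120:270,180:400],None,fx=3,fy=3)[:,:,::-1])
```

```text
[ 0.4379 -0.1643  0.021 ] [ 4.408   0.5956 -2.6683] 0.008914331952582255
```

View pics/s2c.png

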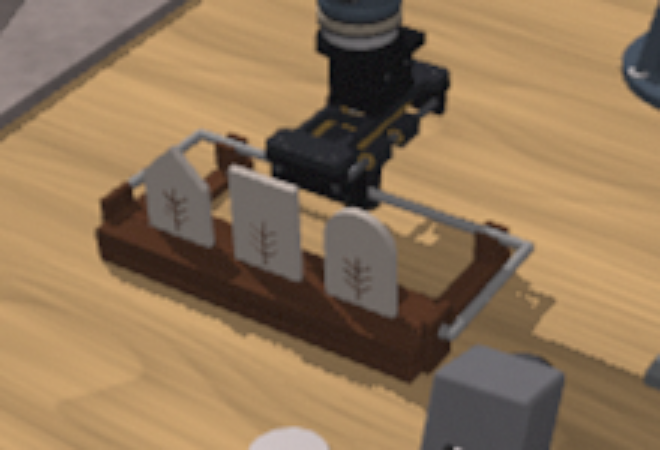

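The handle looks folded, with the bar lying near its rests. I'll open the jaws, rise, and check the height of the bar.

{"api": "send_rows", "payload": {
  "increments": [0, 0, 0, 0, 0, 0, 0.4, 0, 0, 0, 0, 0, 0, 0.4, 0, 0, 0, 0, 0, 0, 0.4, 0, 0, 0, 0, 0, 0, 0.4, 0, 0, 0, 0, 0, 2, 0.4, 0, 0, 0, 0, 0, 3, 0.4, 0, 0, 0, 0, 0, 3, 0.4, 0, 0, 0, 0, 0, 3, 0.4, 0, 0, 0, 0, 0, 3, 0.4, 0, 0, 0, 0, 0, 3, 0.4, 0, 0, 0, 0, 0, 2, 0.4, 0, 0, 0, 0, 0, 0, 0.4, 0, 0, 0, 0, 0, 0, 0.4]
}}

```text
time: 5.45
position: [0.4365, -0.1636, 0.2119]
tool_rot: [0.69, 0.724, 0.0, 0.001]
ft_force: [0.9, 0.5, 0.8]
grip_width: 0.0349
grip_force: 0.0
```

Run:
```python
from h import *
np.set_printoptions(precision=4,suppress=True)
o=robot.get_obs();print(o['time'],o['position'],o['grip_width'])
for n in('wrist','scene'):
    c=cap(n,n+'3.png');W=pts(c);I=c['image'].astype(int)
    # steel: grey, in caddy frame near x=-135
    yaw=.042;ex=np.array([np.cos(yaw),np.sin(yaw)]);ey=np.array([-ex[1],ex[0]])
    D=W[...,:2]-np.array([.573,-.169]);X=D@ex;Y=D@ey
    m=(abs(X+.135)<.02)&(abs(Y)<.135)&(I.max(2)-I.min(2)<35)&(W[...,2]>.02)&(W[...,2]<.1)
    if m.sum()>20:
        P=W[m];print(n,m.sum(),'z pct',np.percentile(P[:,2],[5,50,95]),'X',np.median(X[m]),np.polyfit(Y[m],P[:,2],1))
    if n=='wrist':
        m=(abs(X)<.03)&(abs(Y-.092)<.045)&(W[...,2]>.05)&(W[...,2]<.135)&(I.max(2)-I.min(2)<45)
        v,u=np.nonzero(m);P=W[m];print('tile',m.sum(),u.min(),u.max(),v.min(),v.max(),'X',np.percentile(X[m],[2,50,98]),'Y',np.percentile(Y[m],[1,50,99]),'z',np.percentile(P[:,2],[2,98]))
        for lo,hi in((.06,.08),(.08,.1),(.1,.115),(.115,.135)):
            k=m&(W[...,2]>lo)&(W[...,2]<=hi)
            if k.sum()>5:print(lo,k.sum(),np.percentile(X[k],[5,50,95]),np.percentile(Y[k],[2,98]))
```

```text
5.45 [ 0.4365 -0.1636  0.2119] 0.0349319104932347
wrist 2136 z pct [0.0314 0.0385 0.04  ] X -0.13427992420615176 [0.0083 0.0377]
tile 4029 461 520 46 130 X [-0.0044 -0.0036  0.0035] Y [0.0649 0.0967 0.1266] z [0.0524 0.1212]
0.06 826 [-0.0043 -0.0037 -0.0032] [0.0649 0.1265]
0.08 1037 [-0.0043 -0.0037 -0.003 ] [0.0651 0.1265]
0.1 1037 [-0.0042 -0.0035  0.0026] [0.0673 0.1241]
0.115 771 [-0.004  -0.0008  0.0037] [0.0781 0.1137]
scene 304 z pct [0.0279 0.0384 0.0421] X -0.13053545363039243 [0.0148 0.0373]
```

View pics/wrist3.png

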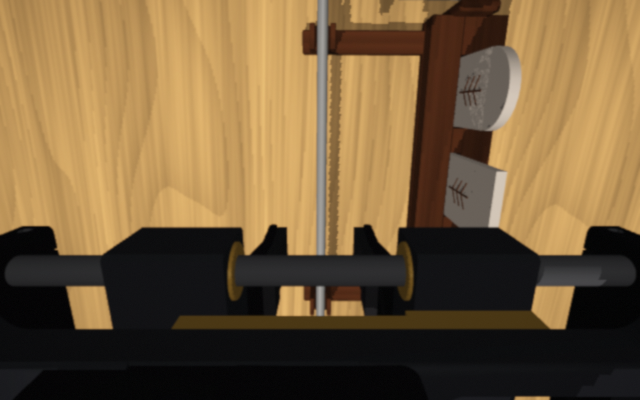

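The bar top is at 0.040 with caddy x = -0.134, so the handle is on its rests. The round tile's middle is at (0.569,-0.073). I'll go over it, descend and grip.

{"api": "send_rows", "payload": {
  "increments": [0, 0, -0.006, 2.65, 1.8, 0, 0.4, 0, 0, 0, 2.65, 1.8, 0, 0.4, 0, 0, 0, 2.65, 1.8, 0, 0.4, 0, 0, 0, 2.65, 1.8, 0, 0.4, 0, 0, 0, 2.65, 1.8, 0, 0.4, 0, 0, 0, 0, 0, -1, 0.4, 0, 0, 0, 0, 0, -2, 0.4, 0, 0, 0, 0, 0, -2, 0.4, 0, 0, 0, 0, 0, -2, 0.4, 0, 0, 0, 0, 0, -2, 0.4, 0, 0, 0, 0, 0, -2, 0.4, 0, 0, 0, 0, 0, -1.4, 0.4, 0, 0, 0, 0, 0, 0, 0.4, 0, 0, 0, 0, 0, 0, 0.4]
}}

```text
time: 6.72
position: [0.567, -0.0733, 0.0848]
tool_rot: [0.692, 0.722, -0.001, -0.003]
ft_force: [0.2, 0.6, 0.2]
grip_width: 0.0348
grip_force: 0.0
```

{"api": "send_rows", "payload": {
  "increments": [0, 0, 0, 0, 0, 0, 0, 0, 0, 0, 0, 0, 0, 0, 0, 0, 0, 0, 0, 0, 0, 0, 0, 0, 0, 0, 0, 0, 0, 0, 0, 0, 0, 0, 0, 0, 0, 0, 0, 0, 0, 0, 0, 0, 0, 0, 0, 0, 0, 0, 0, 0, 0, 0, 0, 0],
  "newtons": 30
}}

```text
time: 7.38
position: [0.5695, -0.0737, 0.0877]
tool_rot: [0.692, 0.722, 0.0, 0.0]
ft_force: [-0.3, 0.1, 4.6]
grip_width: 0.0078
grip_force: 30.0
```

{"api": "send_rows", "payload": {
  "increments": [0, 0, 0, 0, 0, 0.5, 0, 0, 0, 0, 0, 0, 1, 0, 0, 0, 0, 0, 0, 1, 0, 0, 0, 0, 0, 0, 1, 0, 0, 0, 0, 0, 0, 1, 0, 0, 0, 0, 0, 0, 1, 0, 0, 0, 0, 0, 0, 1, 0, 0, 0, 0, 0, 0, 1, 0, 0, 0, 0, 0, 0, 1, 0, 0, 0, 0, 0, 0, 1, 0, 0, 0, 0, 0, 0, 1, 0, 0, 0, 0, 0, 0, 1, 0, 0, 0, 0, 0, 0, 1, 0, 0, 0, 0, 0, 0, 1, 0, 0, 0, 0, 0, 0, 1, 0, 0, 0, 0, 0, 0, 0.5, 0, 0, 0, 0, 0, 0, 0, 0, 0, 0, 0, 0, 0, 0, 0]
}}

```text
time: 8.88
position: [0.5692, -0.0736, 0.2373]
tool_rot: [0.692, 0.722, 0.0, 0.0]
ft_force: [-0.0, -0.4, -1.2]
grip_width: 0.008
grip_force: 30.0
```

Run:
```python
from h import *
np.set_printoptions(precision=4,suppress=True)
o=robot.get_obs();print(o['time'],o['position'],o['grip_width'],o['ft_force'])
for n in('scene','top'):
    c=cap(n,n+'4.png');W=pts(c);I=c['image'].astype(int)
    m=(abs(W[...,0]-.569)<.02)&(abs(W[...,1]+.073)<.045)&(W[...,2]>.13)&(W[...,2]<.29)&(I.min(2)>90)&(I.max(2)-I.min(2)<40)
    P=W[m];v,u=np.nonzero(m);print(n,m.sum(),P.min(0),P.max(0),np.median(P,0))
    # camera head: dump
    m=(W[...,0]>.74)&(W[...,0]<.95)&(W[...,1]>.13)&(W[...,1]<.26)&(W[...,2]>.17)&(W[...,2]<.3)
    P=W[m];print('head',len(P),np.nanmin(P,0),np.nanmax(P,0))
    if n=='scene': np.savez('s4.npz',W=W,I=I); cv2.imwrite('pics/s4c.png',cv2.resize(c['image'][130:280,250:420],None,fx=3.5,fy=3.5)[:,:,::-1])
```

```text
8.8833 [ 0.5692 -0.0736  0.2373] 0.007950883486616142 [-0.0321 -0.4149 -1.1611]
scene 703 [ 0.5646 -0.1056  0.1602] [ 0.5779 -0.0404  0.2716] [ 0.5734 -0.0606  0.2026]
head 2014 [0.7617 0.1613 0.17  ] [0.867  0.2205 0.2785]Traceback (most recent call last):
  File "<stdin>", line 7, in <module>
    return umr_minimum(a, axis, None, out, keepdims, initial, where)
ValueError: zero-size array to reduction operation minimum which has no identity
```

View pics/s4c.png

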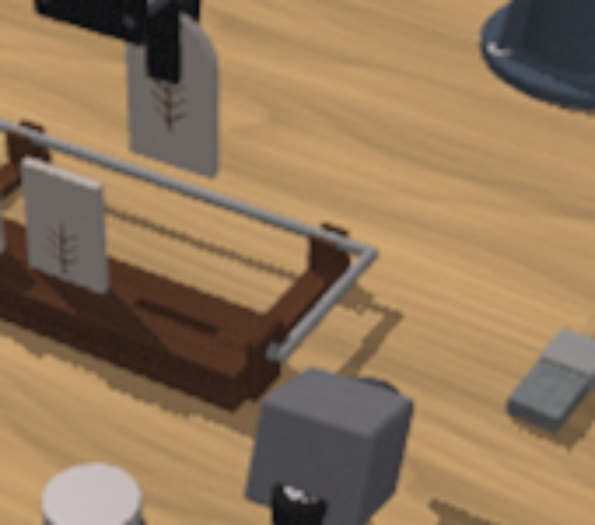

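The tile is out of its slot. Its vertical extent is 0.161 to 0.272, so its middle is 20.7 mm ahead of the TCP. Next I refine the lens position from the top face of the head box.

Run:
```python
from h import *
np.set_printoptions(precision=4,suppress=True)
d=np.load('s.npz')
def axes(y):
    c,s=np.cos(y),np.sin(y);k,q=np.cos(.4),np.sin(.4)
    return np.array([[c*k,s*k,q],[-s,c,0],[-q*c,-q*s,k]])
yaw=.123;L0=np.array([.764,.1835,.22]);H=axes(yaw)
for n,W in(('top',d['wb']),('scene',d['wa'])):
    Q=(W-L0)@H.T
    m=(Q[...,2]>.02)&(Q[...,2]<.031)&(Q[...,0]>.022)&(Q[...,0]<.1)&(abs(Q[...,1])<.04)
    P=Q[m];r=cv2.minAreaRect((P[:,:2]*1000).astype(np.float32));print(n,len(P),'z',np.median(P[:,2]),r,'x',np.percentile(P[:,0],[1,99]),'y',np.percentile(P[:,1],[1,99]))
    A=np.c_[P[:,:2],np.ones(len(P))];print(' plane',np.linalg.lstsq(A,P[:,2],rcond=None)[0])
W=d['wa'];Q=(W-L0)@H.T
m=(abs(Q[...,2])<.022)&(abs(Q[...,1])<.024)&(Q[...,0]>.08)&(Q[...,0]<.1);P=Q[m];print('back',m.sum(),np.median(P[:,0]))
A=np.c_[P[:,1:],np.ones(len(P))];print(np.linalg.lstsq(A,P[:,0],rcond=None)[0])
m=(abs(Q[...,2])<.022)&(abs(Q[...,1])<.04)&(Q[...,0]>.035)&(Q[...,0]<.085);P=Q[m];print('side',m.sum(),np.median(P[:,1]),np.polyfit(P[:,0],P[:,1],1))
```

```text
top 577 z 0.025111348378413036 ((56.74268341064453, -1.4130725860595703), (54.08253860473633, 69.46525573730469), 89.53014373779297) x [0.0248 0.0908] y [-0.0277  0.0249]
 plane [-0.0003  0.0017  0.025 ]
scene 522 z 0.02382857238900123 ((59.025543212890625, -1.0009574890136719), (72.89735412597656, 54.267189025878906), 0.391980916261673) x [0.0377 0.0946] y [-0.026   0.0257]
 plane [-0.0223 -0.0131  0.025 ]
back 825 0.09360321647177135
[-0.0025 -0.0285  0.0938]
side 214 0.025807848998457342 [-0.0005  0.0258]
```

{"api": "send_rows", "payload": {
  "increments": [0, 0, 0.008, 0.2, 1.0, 0, 0, 0, 0, 0.008, 0.2, 2.2, 0, 0, 0, 0, 0.008, 0.2, 2.8, 0, 0, 0, 0, 0.008, 0.2, 3.0, 0, 0, 0, 0, 0.008, 0.2, 3.0, 0, 0, 0, 0.008, 0.2, 3.0, 0, 0, 0, 0, 0.008, 0.2, 3.0, 0, 0, 0, 0, 0.008, 0.2, 2.8, 0, 0, 0, 0, 0.008, 0.2, 2.0, 0, 0, 0, 0, 0.008, 0.2, 0.9, 0, 0]
}}

```text
validation failed for argument at $.in...
```

{"api": "send_rows", "payload": {
  "increments": [0.0025, -0.0199, 0, 0.11, 0, -0.3, 0, 0.0025, -0.0199, 0, 0.11, 0, -0.3, 0, 0.0025, -0.0199, 0, 0.11, 0, -0.3, 0, 0.0025, -0.0199, 0, 0.11, 0, -0.3, 0, 0.0025, -0.0199, 0, 0.11, 0, -0.3, 0, 0.0025, -0.0199, 0, 0.11, 0, -0.3, 0, 0.0025, -0.0199, 0, 0.11, 0, -0.3, 0, 0.0025, -0.0199, 0, 0.11, 0, -0.3, 0, 0.0025, -0.0199, 0, 0.11, 0, -0.3, 0, 0.0025, -0.0199, 0, 0.11, 0, -0.3, 0, 0.0025, -0.0199, 0, 0.11, 0, -0.3, 0, 0.0025, -0.0199, 0, 0.11, 0, -0.3, 0, 0.0025, -0.0199, 0, 0.11, 0, -0.3, 0, 0.0025, -0.0199, 0, 0.11, 0, -0.3, 0, 0.0025, -0.0199, 0, 0.11, 0, -0.3, 0, 0.0025, -0.0199, 0, 0.11, 0, -0.3, 0, 0.0025, -0.0199, 0, 0.11, 0, -0.3, 0, 0.0025, -0.0199, 0, 0.11, 0, -0.3, 0, 0.0025, -0.0199, 0, 0.11, 0, -0.3, 0, 0.0025, -0.0199, 0, 0.11, 0, -0.3, 0]
}}

```text
time: 10.65
position: [0.5907, -0.0734, 0.1761]
tool_rot: [0.678, 0.707, 0.155, 0.125]
ft_force: [0.4, 0.4, -0.4]
grip_width: 0.008
grip_force: 30.0
```

{"api": "send_rows", "payload": {
  "increments": [0, 0, 0, 0, 0, 0, 0, 0, 0, 0, 0, 0, 0, 0, 0, 0, 0, 0, 0, 0, 0, 0, 0, 0, 0, 0, 0, 0, 0, 0, 0, 0, 0, 0, 0]
}}

```text
time: 11.07
position: [0.5915, -0.0736, 0.1773]
tool_rot: [0.678, 0.707, 0.155, 0.126]
ft_force: [-0.2, 0.0, -0.4]
grip_width: 0.008
grip_force: 30.0
```

```bash
cat > chk.py <<'E'
from h import *
from scipy.spatial.transform import Rotation as R
np.set_printoptions(precision=4,suppress=True)
c,s=np.cos(.123),np.sin(.123);k,q=np.cos(.4),np.sin(.4)
H=np.array([[c*k,s*k,q],[-s,c,0],[-q*c,-q*s,k]]);L=np.array([.765,.1826,.22])
o=robot.get_obs();T=R.from_quat(o['tool_rot']).as_matrix()
mid=o['position']+.0207*T[:,2]
print(o['time'],o['position'],'mid err world',L-.16*H[0]-mid,'in head',H@(mid-L),'rotvec needed',R.from_matrix(np.c_[H[1]*np.sign(H[1]@T[:,0]),H[0]*np.sign(H[0]@T[:,1]),-H[2]]@T.T).as_rotvec(),o['grip_width'])
for n in('scene','top'):
    cc=cap(n,n+sys.argv[1]+'.png');W=pts(cc);I=cc['image'].astype(int);Q=(W-L)@H.T
    m=(abs(Q[...,0]+.16)<.025)&(abs(Q[...,1])<.05)&(abs(Q[...,2])<.07)&(I.min(2)>80)&(I.max(2)-I.min(2)<40)
    P=Q[m]
    if len(P)>20:
        print(n,len(P),np.percentile(P,[1,50,99],axis=0))
        A=np.c_[P[:,1:],np.ones(len(P))];print(' face',np.linalg.lstsq(A,P[:,0],rcond=None)[0])
    if n=='scene':cv2.imwrite('pics/sc'+sys.argv[1]+'.png',cv2.resize(cc['image'][120:320,280:480],None,fx=3,fy=3)[:,:,::-1])
E
python3 chk.py 5
```

```text
11.0667 [ 0.5915 -0.0736  0.1773] mid err world [ 0.0192  0.2372 -0.0006] in head [-0.2042 -0.233   0.0193] rotvec needed [-0.0319 -0.0025  0.0742] 0.008044886228151487
```

View pics/sc5.png

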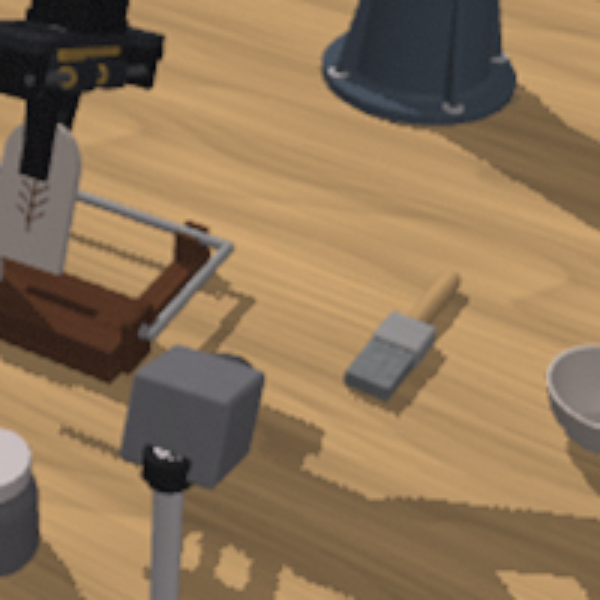

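My first call was malformed (one row was short), so the tilt happened above the caddy. The tile's foot stayed at about 0.107, clear of everything. Now I make the sideways move with the remaining turn.

{"api": "send_rows", "payload": {
  "increments": [-0.0032, 0, 0.0074, 0.19, 1.0, 0, 0, -0.0032, 0, 0.0074, 0.19, 2.2, 0, 0, -0.0032, 0, 0.0074, 0.19, 2.8, 0, 0, -0.0032, 0, 0.0074, 0.19, 3.0, 0, 0, -0.0032, 0, 0.0074, 0.19, 3.0, 0, 0, -0.0032, 0, 0.0074, 0.19, 3.0, 0, 0, -0.0032, 0, 0.0074, 0.19, 3.0, 0, 0, -0.0032, 0, 0.0074, 0.19, 2.8, 0, 0, -0.0032, 0, 0.0074, 0.19, 2.0, 0, 0, -0.0032, 0, 0.0074, 0.19, 0.9, 0, 0, 0, 0, 0, 0, 0, 0, 0, 0, 0, 0, 0, 0, 0, 0, 0, 0, 0, 0, 0, 0, 0, 0, 0, 0, 0, 0, 0, 0]
}}

```text
time: 12.33
position: [0.6101, 0.1621, 0.1769]
tool_rot: [0.65, 0.734, 0.148, 0.13]
ft_force: [1.1, 0.1, -0.6]
grip_width: 0.0078
grip_force: 30.0
```

```bash
python3 chk.py 6
```

```text
12.3333 [0.6101 0.1621 0.1769] mid err world [ 0.0007  0.0015 -0.0001] in head [-0.1608 -0.0014  0.0005] rotvec needed [-0.     -0.0034  0.0023] 0.007847511110647035
scene 1237 [[-0.1613 -0.0321 -0.053 ]
 [-0.1562  0.0038 -0.0094]
 [-0.1522  0.0299  0.0492]]
 face [-0.0082  0.0056 -0.1562]
```

View pics/sc6.png

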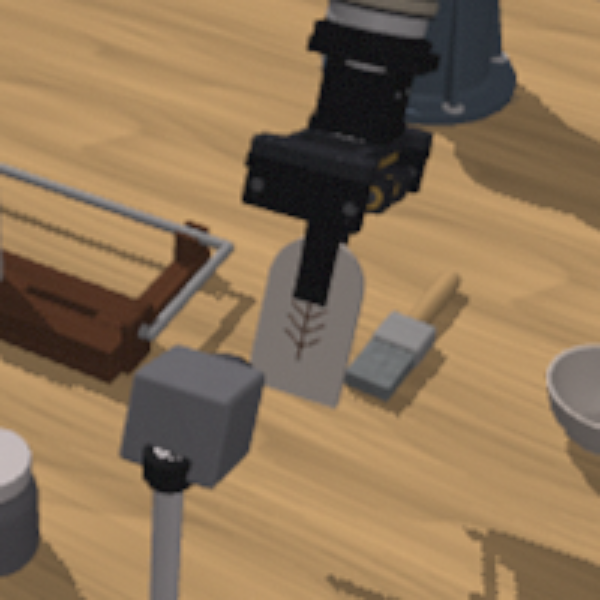

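The tile hangs before the lens with its round end up. Its face is square to within 0.01 rad, and its middle is 160 mm from the glass and about 1 mm off the axis. A final nudge, a settle, then I hand in.

{"api": "send_rows", "payload": {
  "increments": [0, -0.003, 0.002, 0.05, 0.1, 0, 0, 0, 0, 0, 0, 0, 0, 0, 0, 0, 0, 0, 0, 0, 0, 0, 0, 0, 0, 0, 0, 0, 0, 0, 0, 0, 0, 0, 0, 0, 0, 0, 0, 0, 0, 0, 0, 0, 0, 0, 0, 0, 0, 0, 0, 0, 0, 0, 0, 0]
}}

```text
time: 13.1
position: [0.6106, 0.1645, 0.177]
tool_rot: [0.649, 0.735, 0.149, 0.131]
ft_force: [-0.2, 0.1, -1.2]
grip_width: 0.0077
grip_force: 30.0
```

```bash
python3 chk.py 7; python3 -c "
from rig import robot
print(robot.hand_in())"
```

```text
13.1 [0.6106 0.1645 0.177 ] mid err world [ 0.0001 -0.001  -0.0003] in head [-0.1599  0.001   0.0003] rotvec needed [-0.0001  0.0001 -0.0016] 0.007666255265293501
scene 1246 [[-0.1603 -0.03   -0.0537]
 [-0.1553  0.0063 -0.0092]
 [-0.1517  0.0321  0.0486]]
 face [-0.0131  0.0012 -0.1553]
the job is handed in; nothing more can be done
None
```

The job is handed in at 13.1 s of the 51 s allowed: the handle is folded onto its rests, and the round tile is held still, round end up, 160 mm from the lens and about 1 mm off its line of sight by my measurements; the hand-in gave no verdict.

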